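# Lift the glass carrier out of its tub with the lifting rod

## Robot

A 6-joint arm with a two-finger parallel gripper is mounted at the origin on the work surface. World frame = base frame: x ahead of the robot, y to its left, z up, the work surface at z = 0. Lengths are in m, angles in rad, forces in N, time in s.
With the tool pointing down it reaches from about 0.375 to 0.9 m from the base axis. Payload 3.1 kg.
Tool frame: the origin (TCP) lies midway between the tips of the shut fingers; the grasp point (between the pads) lies 19 mm behind it; z points along the fingers, y is the line along which they close (so a half turn about z gives the same grasp; the last joint's range is limited). The gripper opens to 87 mm and grips with 3 to 60 N. Pads are 19 mm wide; open, the fingers measure 117 mm over their backs; the gripper's body (75 mm by 190 mm) begins 51 mm behind the grasp point.
Start: joints at [-1.466, 0.527, 1.433, -0, 1.181, -0.178], TCP at [0.175, -0.6, 0.223] pointing down, gripper open.
Joint ranges: [-3.08, 3.08], [-0.75, 2.2], [0.22, 2.44], [-1.43, 4.57], [0, 2.65], [-2.85, 2.85]. Speed limits (rad/s): [2.79, 2.79, 3.14, 3.14, 3.14, 3.14].

## Interface

Orientations are given as a unit quaternion [x, y, z, w].
In Python, from rig import robot gives the robot as it stands. The module is installed in compiled form; this text tells all that it offers.
- The arm moves only by the tool play_rows, never from a script. Its arguments are lists of equal length, an entry for each row: "gripper": the closure, from -1 (fully open) to 1 (shut); "delta_pos": the shift along the tool's x, y, z in cm, a list of three; "turn": the turn, a rotation vector about the tool's x, y, z in rad, a list of three. A call has 1 to 12 rows; each row is the pose to reach, as a shift and turn from the pose commanded when the call began, along the tool's axes at that moment; what a row does not reach only later rows make up. A row lasts 1/8 s, in which the tool goes at most 62.5 mm and 10.7 degrees, less where a joint would pass 70% of its speed; a pose out of reach is approached as far as the arm can. A call with a gripper value outside its range is refused whole. The fingers move at their own pace and stop on an object; "squeeze" is the grip in N (left out, the last holds). Time passes only in rows, so rows that repeat a pose let the fingers close. It gives the time, the measured TCP pose, the force, the opening and the grip force at its end, in the units of the state.
- robot.get_obs(): the state, without advancing time (a new reading comes with each control period).
- robot.camera(name): name is "side" or "top"; returns a dict with "color" (400x640x3 uint8, red, green, blue), "vfov" (degrees; the focal length in pixels is half the picture's height over the tangent of half this angle, whatever the lens; pixels are square), "cx", "cy" (the principal point, pixels), "R" (3x3) and "t" (3): a world point X has camera coordinates R X + t. Camera axes: x right, y down, z forward; pixel columns grow to the right and rows downward; lengths in m; the calibration is good to about 2 mm. A picture is of the moment at which its call begins. There is no depth.
- robot.hand_in(): hands the job in; it is judged then, once.
The state is a dict: "time": time; "q": joint angles; "joint_velocities": joint speeds; "joint_torque": joint torques, N m; "position": TCP position; "tool_rot": TCP orientation; "ft_force": force on the tool from outside, world axes, zero at the start; "moment": the same for the moment, N m; "grip_width": finger opening in m; "grip_force": force on a finger pad.
Only numpy, scipy, OpenCV 4.12 (cv2) and the standard library are available. Lean on these libraries where they do the work, as an engineer would, in place of code of your own. Each camera call takes 0.05 s, during which the arm holds its last target. There are 200 camera calls.

## Task

Pick up the lifting rod by its wooden handle and pass its steel end through the orange eyelet on top of the carrier, then lift the carrier with the glass dome on it straight up out of the blue tub, without the gripper touching the carrier or the glass. Hold it hanging level and still over the tub, its underside at least 5 cm above the tub's rim, for three seconds, and finish while still holding it there. Leave the bottle, the jar and the other glass dome alone.

Things in the scene. Friction and masses are not known exactly. Their poses are not given: they have to be found in the camera images.
- rod: Lifting rod, about 80 g, level in the rest, its axis 50 mm above the bench. Wooden handle 110 mm long, 14 mm wide (x), 22 mm tall (z), flat sides; from its front a steel shaft, 8 mm diameter, 110 mm long. Origin: on the axis in the handle, 45 mm behind its front end, 65 mm ahead of its rear end, a good place to grip. y axis: along the rod towards the steel tip; z up.
- rod_tip (a point): Rounded free end of the steel shaft, 155 mm along +y from the rod's origin.
- rest: Grey two-fork rest fixed to the bench (place varies), base plate 60 x 210 x 8 mm. Origin: underside, straight below the rod's origin; y along the rod. Forks 50 mm wide, 10 mm thick, open upwards: one 55 mm behind the origin under the handle, 47 mm high; one 100 mm ahead under the shaft, 54 mm high. The rod lifts straight up out of it.
- carrier: White round plate, 100 mm diameter, 5 mm thick, about 120 g, loose on the tub's floor, with a kerb (72 mm across) round the glass and a steel bail rising from its +x and -x edges to an orange eyelet on top. Origin: centre of the underside; z up. The eyelet's hole runs along its y axis, alike from both sides; +y is roughly world +y. Hung by the eyelet it hangs level.
- eyelet (a point): Centre of the eyelet's hole, 112 mm above the carrier's underside. Hole 22 mm in diameter, running along the carrier's y axis; the ring is 30 mm in outer diameter and 8 mm thick. With the carrier in the tub it is 117 mm above the bench.
- dome: Greenish solid glass half-ball, 60 mm in diameter, 30 mm high, about 130 g, flat side down, loose inside the kerb of the carrier with 3 mm to spare all round. Origin: centre of its underside.
- tub: Blue open square tub, 170 x 170 mm, 40 mm high, walls and floor 5 mm thick, fixed to the bench (moves between episodes). Origin: centre of its underside.
- bottle: Bystander: amber bottle, 64 mm in diameter, 90 mm high, standing. Origin: centre of its underside.
- dome2: Bystander: second greenish glass half-ball on the bench, 60 mm in diameter, 30 mm high. Origin: centre of its underside.
- jar: Bystander: low white jar with a blue lid, 60 mm in diameter, 60 mm high. Origin: centre of its underside.
There are look-alikes about, which are no part of the job. There is more than one size of the rod; the one meant has the size given above.

How it is judged:
On the way, in this order (a step that is already met when the one before it is completed fails the run):
1. the rod's end is through the eyelet while the carrier still stands in the tub (y of eyelet in the frame of rod between 0.047 and 0.147 m and x of eyelet in the frame of rod between -0.012 and 0.012 m and z of eyelet in the frame of rod between -0.014 and 0.014 m and height (world z) of carrier below 0.02 m), for 0.1 s.
2. the carrier hangs on the rod, clear of the tub, level and still, for 1.5 s (y of eyelet in the frame of rod between 0.047 and 0.147 m and x of eyelet in the frame of rod between -0.012 and 0.012 m and z of eyelet in the frame of rod between -0.014 and 0.014 m and x of dome in the frame of carrier between -0.008 and 0.008 m and y of dome in the frame of carrier between -0.008 and 0.008 m and z of dome in the frame of carrier between 0 and 0.012 m and height (world z) of carrier above 0.085 m and angle between carrier's own z axis and vertical below 0.15 rad and linear speed of carrier below 0.04 m/s and angular speed of carrier below 0.5 rad/s and horizontal distance between carrier and tub below 0.08 m and contact force between carrier and tub below 0.05 N and contact force between carrier and rod above 0.5 N and contact force between the fingers and rod above 2 N and contact force between each of the arm, the fingers and carrier below 0.05 N), for 1.5 s.
At the end, for the whole second after the job is handed in: Gripper holds the rod; its shaft, through the eyelet, alone carries the carrier: underside over 85 mm above the bench, tilt under 0.15 rad, under 0.04 m/s and 0.5 rad/s, within 80 mm of the tub centre in plan, untouched by tub, fingers or arm; dome inside the kerb (8 mm of centre) (all of step 2); the arm keeps its last pose, push and grip.
It fails at once if the gripper or arm touches the carrier (contact force between any of the fingers, the arm and carrier above 0.5 N).
It fails at once if the gripper or arm touches the glass dome (contact force between any of the fingers, the arm and dome above 0.5 N).
It fails at once if the carrier tips by more than 0.5 rad (angle between carrier's own z axis and vertical above 0.5 rad).
It fails at once if a bystander is moved by more than 20 mm (distance of any of bottle, dome2, jar from where it was at the start of the episode above 0.02 m).
It also fails if it takes over 51 s, if anything falls off the work surface, if the arm or the gripper's body presses on something with over 40 N, if the wrist force passes 120 N, or if a joint passes its speed limit or range.

## Working session

There is one attempt and no reset: what is moved stays moved. The work goes in short steps, Python scripts to look and compute and a tool call to move; the robot and the scene stay as the last step left them, time stands still between calls to the robot, and variables do not carry over. Pictures are saved under pics/ and viewed, at most 10 in all, crops included, and the job is handed in when it is done.

Besides the shell and the picture viewer there is one more tool, called after ">>>" as name(argument=value, ...), one argument or row to a line, values as JSON. play_rows: Moves the arm, as the interface text tells. Its arguments: {"type":"object","properties":{"gripper":{"type":"array","items":{"type":"number"}},"delta_pos":{"type":"array","items":{"type":"array","items":{"type":"number"}}},"turn":{"type":"array","items":{"type":"array","items":{"type":"number"}}},"squeeze":{"type":"number"}},"required":["gripper","delta_pos","turn"]}

```bash
mkdir -p pics; cat > h.py <<'E'
import numpy as np, cv2
from rig import robot
def cam(n):
    c=robot.camera(n); c['f']=200/np.tan(np.radians(c['vfov'])/2); c['R']=np.array(c['R']);c['t']=np.array(c['t']); return c
def ray(c,u,v):
    d=c['R'].T@np.array([(u-c['cx'])/c['f'],(v-c['cy'])/c['f'],1]); return -c['R'].T@c['t'], d/np.linalg.norm(d)
def plane(c,u,v,z):
    o,d=ray(c,u,v); return o+d*(z-o[2])/d[2]
def proj(c,X):
    p=c['R']@np.array(X)+c['t']; return c['f']*p[0]/p[2]+c['cx'],c['f']*p[1]/p[2]+c['cy']
def tri(c1,p1,c2,p2):
    o1,d1=ray(c1,*p1);o2,d2=ray(c2,*p2)
    s=np.linalg.lstsq(np.stack([d1,-d2],1),o2-o1,rcond=None)[0]
    a=o1+s[0]*d1;b=o2+s[1]*d2; return (a+b)/2,np.linalg.norm(a-b)
E
python3 - <<'E'
from h import *
for n in('top','side'):
    c=cam(n); cv2.imwrite(f'pics/{n}0.png',c['color'][:,:,::-1]); print(n,c['vfov'],c['cx'],c['cy'],(-c['R'].T@c['t']).round(3),c['R'].round(3).tolist())
o=robot.get_obs();print(o)
E
```

```text
top 44.39766643511289 311.3022115285873 207.2862861017463 [0.384 0.041 1.481] [[-0.013, -1.0, -0.005], [-0.993, 0.013, -0.117], [0.117, 0.003, -0.993]]
side 45.3303922093208 319.97350785962 197.31970795982792 [ 0.365 -0.872  0.798] [[0.979, -0.203, 0.002], [-0.12, -0.588, -0.8], [0.163, 0.783, -0.6]]
{'time': 0.1, 'q': array([-1.46550194e+00,  5.28379121e-01,  1.43375975e+00,  3.46778634e-05,
        1.18140164e+00, -1.78477186e-01]), 'joint_velocities': array([ 0.00153366, -0.00223416, -0.00130241,  0.00092141, -0.00061833,
        0.00021652]), 'joint_torque': array([-3.59309870e-04, -4.40984023e+01, -1.77150840e+01,  6.35220716e-02,
        5.33714436e-02, -4.57794204e-05]), 'position': array([ 0.17496853, -0.59933149,  0.22167044]), 'tool_rot': array([ 9.89951550e-01,  1.41403603e-01,  5.16532651e-05, -9.72691050e-04]), 'ft_force': array([ 0.46876643, -0.52152113, -0.48309816]), 'moment': array([ 0.02049093, -0.00846053,  0.03536424]), 'grip_force': 0.0, 'grip_width': 0.08716711362525412}
```

View pics/top0.png

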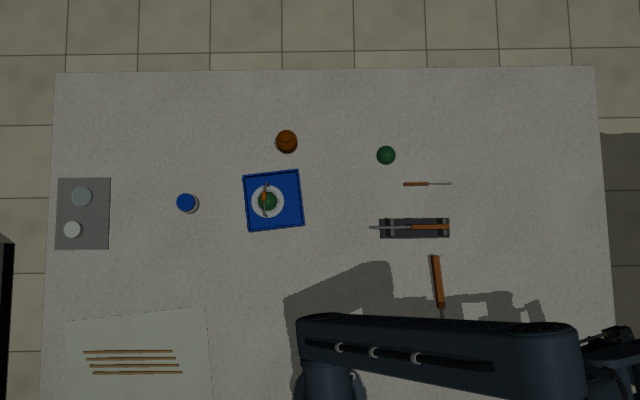

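View pics/side0.png

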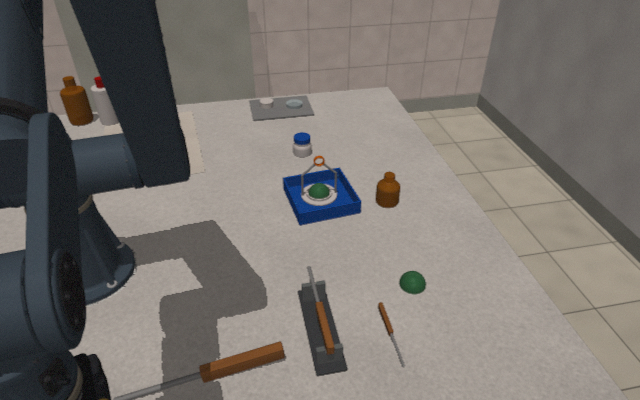

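Three rods show in the top view: a large one at (437,280), a small one at (427,184), and one in the grey rest at (370–450,227). The one in the rest fits by description, so I'll measure it and check it in a crop.

```bash
python3 - <<'E'
from h import *
T=cam('top');S=cam('side')
def om(c,box):
    h=cv2.cvtColor(c['color'],cv2.COLOR_RGB2HSV); m=cv2.inRange(h,(3,130,70),(20,255,255)); k=np.zeros_like(m);x0,y0,x1,y1=box;k[y0:y1,x0:x1]=m[y0:y1,x0:x1];return k
def ends(m):
    p=np.argwhere(m)[:,::-1].astype(float); c=p.mean(0); d=np.linalg.svd(p-c,full_matrices=False)[2][0]; s=(p-c)@d
    return c,c+d*(s.min()-.5),c+d*(s.max()+.5),len(p)
for nm,b in(('rest',(400,212,460,242)),('small',(398,178,430,190)),('big',(425,250,450,310))):
    c,a,e,n=ends(om(T,b)); z=.058 if nm=='rest' else .01
    A=plane(T,*a,z);E=plane(T,*e,z);print(nm,n,a.round(1),e.round(1),A.round(4),E.round(4),np.linalg.norm(A-E).round(4))
# grey rest rod shaft tip
h=cv2.cvtColor(T['color'],cv2.COLOR_RGB2HSV)
# eyelet
ms=om(S,(305,150,335,170)); (x,y),r=cv2.minEnclosingCircle(np.argwhere(ms)[:,::-1].astype(np.float32)); print('eye side',x,y,r)
mt=om(T,(255,180,275,215)); p=np.argwhere(mt)[:,::-1]; print('eye top',p.mean(0),p.min(0),p.max(0),len(p))
print(tri(T,p.mean(0),S,(x,y)),plane(T,*p.mean(0),.117),plane(S,x,y,.117))
a=cv2.resize(T['color'][208:248,360:460],None,fx=6,fy=6,interpolation=2)[:,:,::-1]
b=cv2.resize(T['color'][160:240,235:310],None,fx=4,fy=4,interpolation=2)[:,:,::-1]
d=cv2.resize(S['color'][145:225,275:365],None,fx=4,fy=4,interpolation=2)[:,:,::-1]
im=np.zeros((570,760,3),np.uint8); im[:240,:600]=a; im[245:565,:300]=b; im[245:565,305:665]=d
cv2.imwrite('pics/crop.png',im)
# tub
mb=cv2.inRange(cv2.cvtColor(T['color'],cv2.COLOR_RGB2HSV),(105,150,60),(125,255,255)); mb[:,:230]=0;mb[:,320:]=0
r=cv2.minAreaRect(cv2.findNonZero(mb));print(r,plane(T,*r[0],.04))
for q in cv2.boxPoints(r):print(plane(T,*q,.04).round(4))
E
```

```text
rest 151 [448.5 226.3] [411.5 226.6] [ 0.491  -0.3525  0.058 ] [ 0.4916 -0.245   0.058 ] 0.1075
small 52 [428.5 182.9] [404.5 183.6] [ 0.6274 -0.3111  0.01  ] [ 0.6265 -0.2382  0.01  ] 0.0729
big 252 [435.4 255.5] [441.2 301.9] [ 0.408  -0.3225  0.01  ] [ 0.2716 -0.334   0.01  ] 0.137
eye side 318.5 160.5 5.147915363311768
eye top [263.39393939 195.81818182] [262 191] [265 200] 33
(array([0.57990884, 0.17990308, 0.11459743]), np.float64(0.00046669241236853157)) [0.57933036 0.17968252 0.117     ] [0.57939311 0.17622691 0.117     ]
((272.70587158203125, 199.71531677246094), (56.31596755981445, 56.832271575927734), 83.1572265625) [0.57831641 0.15989919 0.04      ]
[0.6536 0.2539 0.04  ]
[0.6718 0.0852 0.04  ]
[0.504 0.067 0.04 ]
[0.4861 0.2335 0.04  ]
```

View pics/crop.png

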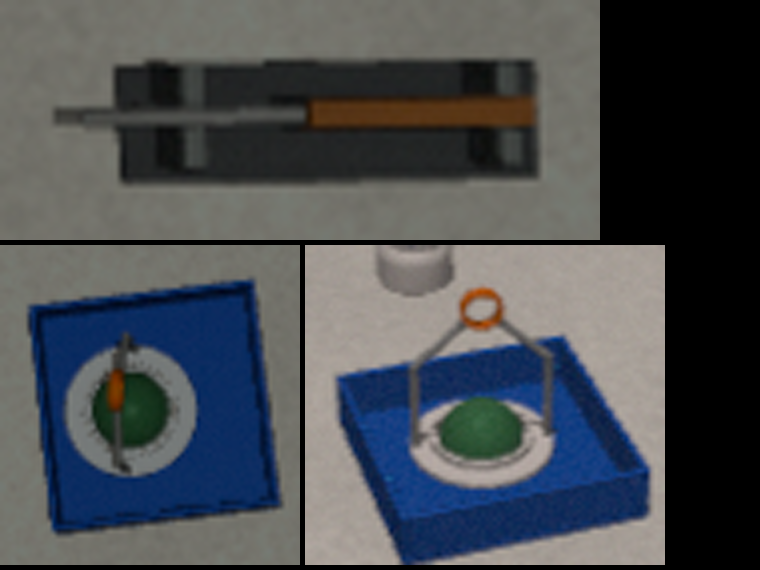

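The rest rod, at (369–449,227), has a 110 mm handle and about 110 mm of shaft. The big one's handle is 137 mm or more and the small one's is 73 mm, so the rest rod is the one meant, and it points +y towards the tub. The eyelet is at about (0.580, 0.179). Next I'll refine the shaft line and work out the approach.

```bash
cat >> h.py <<'E'
from scipy.spatial.transform import Rotation as Ro
def go(p,yaw):
    """cm shift and rotvec in tool axes from measured pose to TCP p, tool down, tool x at yaw"""
    o=robot.get_obs(); R=Ro.from_quat(o['tool_rot']); c,s=np.cos(yaw),np.sin(yaw)
    G=Ro.from_matrix([[c,s,0],[s,-c,0],[0,0,-1]])
    print('pos',o['position'].round(4),'d',(R.inv().apply(np.array(p)-o['position'])*100).round(2),'turn',(R.inv()*G).as_rotvec().round(3))
E
python3 - <<'E'
from h import *
T=cam('top');S=cam('side')
h=cv2.cvtColor(T['color'],cv2.COLOR_RGB2HSV)
g=cv2.cvtColor(T['color'],cv2.COLOR_RGB2GRAY).astype(float)
for u in range(366,412,4):
    print(u,g[218:238,u].astype(int).tolist())
for u in (415,425,435,445):
    m=cv2.inRange(h[215:240,u:u+1],(3,130,70),(20,255,255)).ravel(); v=215+np.flatnonzero(m); print(u,v.min(),v.max(),plane(T,u,v.min()-.5,.061).round(4),plane(T,u,v.max()+.5,.05).round(4))
go([.491,-.289,.15],np.pi/2)
E
```

```text
366 [108, 108, 108, 110, 113, 115, 113, 111, 113, 111, 111, 112, 112, 111, 112, 113, 112, 111, 109, 113]
370 [112, 112, 111, 112, 113, 113, 117, 109, 64, 65, 78, 111, 111, 113, 114, 112, 112, 113, 112, 115]
374 [114, 113, 110, 112, 110, 111, 113, 105, 56, 72, 74, 92, 112, 115, 115, 117, 116, 115, 112, 110]
378 [110, 104, 103, 107, 107, 105, 103, 94, 61, 74, 70, 86, 110, 112, 113, 115, 116, 116, 115, 113]
382 [102, 35, 35, 37, 36, 37, 32, 28, 52, 76, 62, 35, 36, 35, 36, 35, 36, 36, 36, 38]
386 [43, 19, 14, 18, 18, 16, 21, 25, 54, 81, 59, 17, 17, 17, 16, 19, 17, 21, 35, 37]
390 [80, 48, 48, 47, 48, 46, 39, 40, 63, 80, 62, 38, 37, 33, 33, 34, 33, 30, 24, 37]
394 [79, 34, 33, 36, 37, 35, 36, 38, 56, 80, 60, 37, 42, 42, 42, 49, 48, 45, 37, 38]
398 [81, 35, 34, 35, 37, 35, 34, 38, 56, 81, 66, 34, 36, 35, 38, 37, 37, 34, 36, 35]
402 [83, 36, 33, 36, 33, 34, 33, 45, 72, 78, 50, 35, 37, 35, 36, 35, 37, 36, 34, 39]
406 [40, 36, 36, 35, 34, 32, 17, 32, 68, 78, 44, 33, 35, 36, 37, 35, 36, 34, 34, 38]
410 [38, 38, 35, 37, 35, 31, 18, 31, 63, 70, 38, 23, 33, 34, 38, 37, 36, 35, 36, 39]
415 225 228 [ 0.4973 -0.2548  0.061 ] [ 0.4865 -0.2566  0.05  ]
425 225 228 [ 0.497  -0.2837  0.061 ] [ 0.4861 -0.2858  0.05  ]
435 225 228 [ 0.4966 -0.3127  0.061 ] [ 0.4857 -0.315   0.05  ]
445 225 228 [ 0.4962 -0.3417  0.061 ] [ 0.4854 -0.3441  0.05  ]
pos [ 0.175  -0.5997  0.2222] d [ 39.04 -20.98   7.24] turn [-1.000e-03 -1.000e-03 -1.287e+00]
```

>>> play_rows(
  gripper=[-1,-1,-1,-1,-1,-1,-1,-1,-1,-1],
  delta_pos=[
    [4.9,-2.6,0.9],
    [9.8,-5.2,1.8],
    [14.6,-7.9,2.7],
    [19.5,-10.5,3.6],
    [24.4,-13.1,4.5],
    [29.3,-15.7,5.4],
    [34.2,-18.4,6.3],
    [39,-21,7.2],
    [39,-21,7.2],
    [39,-21,7.2],
  ],
  turn=[
    [0,0,-0.16],
    [0,0,-0.32],
    [0,0,-0.48],
    [0,0,-0.64],
    [0,0,-0.8],
    [0,0,-0.97],
    [0,0,-1.13],
    [0,0,-1.287],
    [0,0,-1.287],
    [0,0,-1.287],
  ],
)

```text
time: 1.55
position: [0.4906, -0.2893, 0.1505]
tool_rot: [0.707, 0.707, -0.0, 0.0]
ft_force: [0.8, 1.0, 0.9]
grip_width: 0.0871
grip_force: 0.0
```

```bash
python3 - <<'E'
from h import *
go([.4912,-.289,.031],np.pi/2)
E
```

```text
pos [ 0.4906 -0.2893  0.1505] d [ 0.03  0.06 11.95] turn [-0.  0.  0.]
```

>>> play_rows(
  gripper=[-1,-1,-1,-1,-1,1,1,1,1,1,1,1],
  delta_pos=[
    [0,0,4],
    [0,0,8],
    [0,0.1,11],
    [0,0.1,11.9],
    [0,0.1,11.9],
    [0,0.1,11.9],
    [0,0.1,11.9],
    [0,0.1,11.9],
    [0,0.1,11.9],
    [0,0.1,11.9],
    [0,0.1,11.9],
    [0,0.1,11.9],
  ],
  turn=[
    [0,0,0],
    [0,0,0],
    [0,0,0],
    [0,0,0],
    [0,0,0],
    [0,0,0],
    [0,0,0],
    [0,0,0],
    [0,0,0],
    [0,0,0],
    [0,0,0],
    [0,0,0],
  ],
  squeeze=60,
)

```text
time: 3.05
position: [0.4916, -0.2891, 0.0315]
tool_rot: [0.707, 0.707, 0.0, -0.0]
ft_force: [-0.5, 0.7, 0.1]
grip_width: 0.0252
grip_force: 0.0
```

>>> play_rows(
  gripper=[1,1,1,1,1,1,1,1,1,1,1,1],
  delta_pos=[
    [0,0,0],
    [0,0,0],
    [0,0,0],
    [0,0,0],
    [0,0,0],
    [0,0,-1],
    [0,0,-2.5],
    [0,0,-4.5],
    [0,0,-6],
    [0,0,-6.7],
    [0,0,-6.7],
    [0,0,-6.7],
  ],
  turn=[
    [0,0,0],
    [0,0,0],
    [0,0,0],
    [0,0,0],
    [0,0,0],
    [0,0,0],
    [0,0,0],
    [0,0,0],
    [0,0,0],
    [0,0,0],
    [0,0,0],
    [0,0,0],
  ],
)

```text
time: 4.55
position: [0.4912, -0.2889, 0.0981]
tool_rot: [0.707, 0.707, -0.0, -0.001]
ft_force: [-0.3, 0.7, -1.4]
grip_width: 0.0132
grip_force: 60.0
```

```bash
python3 - <<'E'
from h import *
T=cam('top');S=cam('side')
o=robot.get_obs();p=o['position'];print(p,o['grip_width'],o['grip_force'])
tip=[p[0],p[1]+.155,p[2]+.0185];a=proj(T,tip);b=proj(S,tip);print(a,b)
def crop(c,q,k=6,w=50,h=48):
    u,v=int(q[0]),int(q[1]);i=np.ascontiguousarray(cv2.resize(c['color'][v-h:v+h,u-w:u+w],None,fx=k,fy=k,interpolation=2)[:,:,::-1])
    return i
im=np.hstack([crop(T,a,4),crop(S,b,4)]);cv2.imwrite('pics/c2.png',im)
for n,q in(('T',a),('S',b)):print(n,int(q[0])-50,int(q[1])-48)
E
```

```text
[ 0.4912153  -0.28884596  0.09786213] 0.013644313413723724 59.99969283118844
(np.float64(375.7892653273753), np.float64(225.62533407918684)) (np.float64(306.9373318510403), np.float64(243.06251158799546))
T 325 177
S 256 195
```

View pics/c2.png

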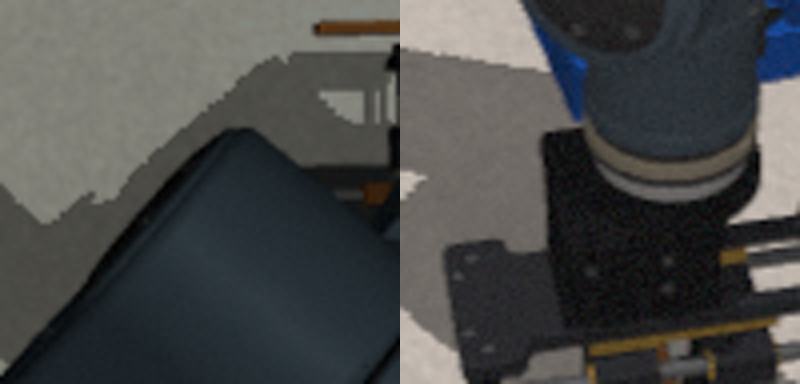

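The rod is gripped at 60 N, with the arm hiding its tip in both views. I'll move to the pre-insertion pose and look again there.

>>> play_rows(
  gripper=[1,1,1,1,1,1,1,1,1,1,1,1],
  delta_pos=[
    [1,0.5,0],
    [3,1.2,0],
    [6,2.2,0],
    [9.5,3.3,0],
    [13,4.4,0],
    [16.5,5.5,0],
    [20,6.6,0],
    [23,7.5,0],
    [25.5,8.3,0],
    [27.2,8.8,0],
    [27.2,8.8,0],
    [27.2,8.8,0],
  ],
  turn=[
    [0,0,0],
    [0,0,0],
    [0,0,0],
    [0,0,0],
    [0,0,0],
    [0,0,0],
    [0,0,0],
    [0,0,0],
    [0,0,0],
    [0,0,0],
    [0,0,0],
    [0,0,0],
  ],
)

```text
time: 6.15
position: [0.5793, -0.0175, 0.0985]
tool_rot: [0.707, 0.707, -0.0, -0.0]
ft_force: [0.2, 0.2, -1.2]
grip_width: 0.0136
grip_force: 60.0
```

```bash
python3 - <<'E'
from h import *
T=cam('top');S=cam('side')
o=robot.get_obs();p=o['position'];print(p,o['grip_width'],o['grip_force'])
tip=[p[0],p[1]+.155,p[2]+.0185];e=[.5795,.1785,.117]
ims=[]
for c in(T,S):
    q=proj(c,tip);print('tip',np.round(q,1),'eye',np.round(proj(c,e),1));u,v=int(q[0]),int(q[1]);print(u-40,v-48)
    ims.append(cv2.resize(c['color'][v-48:v+48,u-40:u+40],None,fx=5,fy=5,interpolation=2)[:,:,::-1])
cv2.imwrite('pics/c3.png',np.hstack(ims))
E
```

```text
[ 0.57940421 -0.0180673   0.09852715] 0.013357119292872269 59.999696072191
tip [278.6 195.6] eye [263.8 195.8]
238 147
tip [321.6 168.5] eye [318.4 160. ]
281 120
```

View pics/c3.png

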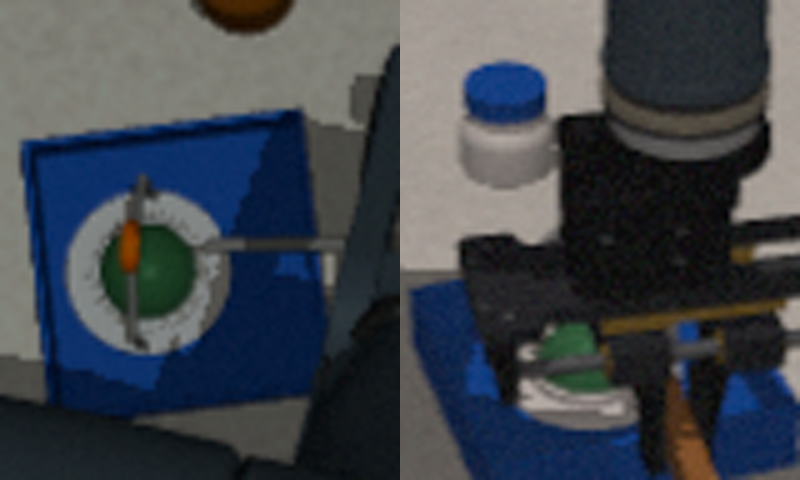

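In the top view the tip is at (278.6,195.8), matching the prediction, and the eyelet is at (264.2,196.4), so they line up to about 1 mm. The side view of the tip is blocked by the gripper. I'll insert in two stages, watching the force.

>>> play_rows(
  gripper=[1,1,1,1,1,1,1,1],
  delta_pos=[
    [0.7,-0.1,0],
    [1.6,-0.1,0],
    [2.5,-0.1,0],
    [3.5,-0.1,0],
    [4.5,-0.1,0],
    [5.5,-0.1,0],
    [6,-0.1,0],
    [6,-0.1,0],
  ],
  turn=[
    [0,0,0],
    [0,0,0],
    [0,0,0],
    [0,0,0],
    [0,0,0],
    [0,0,0],
    [0,0,0],
    [0,0,0],
  ],
)

```text
time: 7.25
position: [0.5786, 0.0433, 0.0986]
tool_rot: [0.707, 0.707, -0.0, 0.0]
ft_force: [-0.1, 0.2, -0.1]
grip_width: 0.0136
grip_force: 60.0
```

```bash
python3 - <<'E'
from h import *
T=cam('top');S=cam('side')
o=robot.get_obs();print(o['position'],o['ft_force'],o['moment'])
tip=[o['position'][0],o['position'][1]+.155,o['position'][2]+.0185]
print(proj(T,tip),proj(S,tip))
a=cv2.resize(T['color'][155:243,225:305],None,fx=5,fy=5,interpolation=2);b=cv2.resize(S['color'][110:198,280:360],None,fx=5,fy=5,interpolation=2)
cv2.imwrite('pics/c4.png',np.hstack([a,b])[:,:,::-1])
h=cv2.cvtColor(T['color'],cv2.COLOR_RGB2HSV)[180:215,255:275];m=cv2.inRange(h,(3,130,70),(20,255,255));p=np.argwhere(m)[:,::-1];print(p.mean(0)+[255,180],len(p))
E
```

```text
[0.5786691  0.04270159 0.09854463] [-0.92367171  1.00174414 -0.67517154] [ 0.00027645 -0.05538446 -0.04084122]
(np.float64(256.9870239648069), np.float64(196.13440338517677)) (np.float64(316.62828391900536), np.float64(156.276761655557))
[263.3125 195.5625] 32
```

View pics/c4.png

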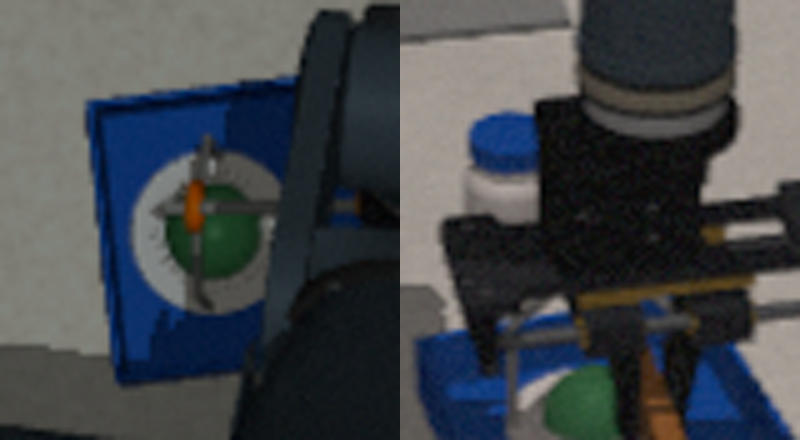

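In the top view the tip shows past the ring at (256,197), the orange ring lies over the shaft, and the carrier hasn't moved. The rod is through, so I'll push it further in, then lift slowly.

>>> play_rows(
  gripper=[1,1,1,1,1,1,1,1,1,1,1,1],
  delta_pos=[
    [1,0,0],
    [2,0,0],
    [3,0,0],
    [4,0,0],
    [5,0,0],
    [5.4,0,0],
    [5.4,0,0],
    [5.4,0,0],
    [5.4,0,-0.2],
    [5.4,0,-0.4],
    [5.4,0,-0.5],
    [5.4,0,-0.5],
  ],
  turn=[
    [0,0,0],
    [0,0,0],
    [0,0,0],
    [0,0,0],
    [0,0,0],
    [0,0,0],
    [0,0,0],
    [0,0,0],
    [0,0,0],
    [0,0,0],
    [0,0,0],
    [0,0,0],
  ],
)

```text
time: 8.85
position: [0.5787, 0.0967, 0.1037]
tool_rot: [0.707, 0.707, 0.0, 0.0]
ft_force: [0.1, 0.3, -1.3]
grip_width: 0.0135
grip_force: 60.0
```

>>> play_rows(
  gripper=[1,1,1,1,1,1,1,1,1,1,1,1],
  delta_pos=[
    [0,0,-0.1],
    [0,0,-0.2],
    [0,0,-0.3],
    [0,0,-0.4],
    [0,0,-0.5],
    [0,0,-0.6],
    [0,0,-0.8],
    [0,0,-1.0],
    [0,0,-1.2],
    [0,0,-1.4],
    [0,0,-1.5],
    [0,0,-1.5],
  ],
  turn=[
    [0,0,0],
    [0,0,0],
    [0,0,0],
    [0,0,0],
    [0,0,0],
    [0,0,0],
    [0,0,0],
    [0,0,0],
    [0,0,0],
    [0,0,0],
    [0,0,0],
    [0,0,0],
  ],
)

```text
time: 10.35
position: [0.5787, 0.0968, 0.1187]
tool_rot: [0.707, 0.707, 0.0, 0.0]
ft_force: [-0.2, 0.4, -4.0]
grip_width: 0.0134
grip_force: 60.0
```

```bash
python3 - <<'E'
from h import *
T=cam('top');S=cam('side')
o=robot.get_obs();print(o['position'],o['ft_force'],o['moment'],o['grip_force'])
a=cv2.resize(T['color'][155:243,225:305],None,fx=5,fy=5,interpolation=2);b=cv2.resize(S['color'][110:198,280:360],None,fx=5,fy=5,interpolation=2)
cv2.imwrite('pics/c5.png',np.hstack([a,b])[:,:,::-1])
p=o['position']
for y in(.155,.08):
    X=[p[0],p[1]+y,p[2]+.0185];print(proj(T,X),proj(S,X))
E
```

```text
[0.57858555 0.09682679 0.11852781] [-0.6014542  -0.41665982 -2.9537028 ] [-0.26785264 -0.07464231  0.03374702] 59.99889397993684
(np.float64(236.63900451918357), np.float64(195.41600142692076)) (np.float64(312.68655732323185), np.float64(139.77095521775402))
(np.float64(263.6868440014165), np.float64(195.05452270325722)) (np.float64(318.1520012209948), np.float64(153.9364472519975))
```

View pics/c5.png

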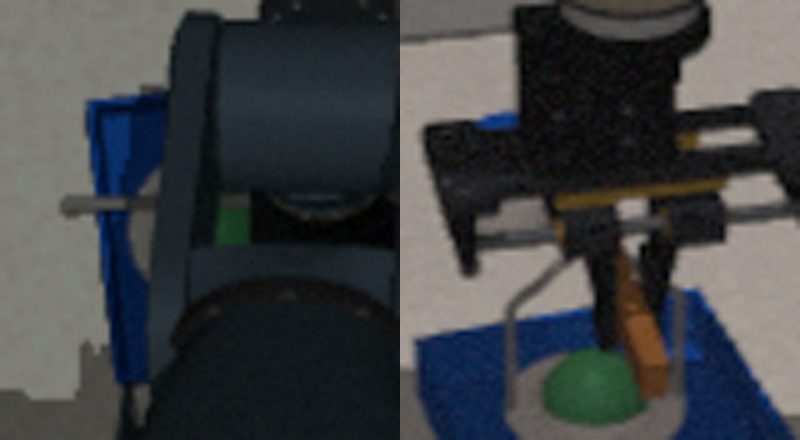

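The carrier's weight (~2.7 N) is now on the rod, the shaft hasn't drooped (tip at (237.5,196)), and it hangs level. Now a slow lift.

>>> play_rows(
  gripper=[1,1,1,1,1,1,1,1,1,1,1,1],
  delta_pos=[
    [0,0,-0.2],
    [0,0,-0.5],
    [0,0,-0.9],
    [0,0,-1.4],
    [0,0,-1.9],
    [0,0,-2.4],
    [0,0,-2.9],
    [0,0,-3.4],
    [0,0,-3.9],
    [0,0,-4.4],
    [0,0,-4.9],
    [0,0,-5.4],
  ],
  turn=[
    [0,0,0],
    [0,0,0],
    [0,0,0],
    [0,0,0],
    [0,0,0],
    [0,0,0],
    [0,0,0],
    [0,0,0],
    [0,0,0],
    [0,0,0],
    [0,0,0],
    [0,0,0],
  ],
)

```text
time: 11.95
position: [0.5786, 0.0968, 0.1729]
tool_rot: [0.707, 0.707, 0.0, -0.0]
ft_force: [-0.5, 0.5, -3.3]
grip_width: 0.0134
grip_force: 60.0
```

>>> play_rows(
  gripper=[1,1,1,1,1,1,1,1,1,1,1,1],
  delta_pos=[
    [0,0,-0.5],
    [0,0,-1.0],
    [0,0,-1.5],
    [0,0,-2.0],
    [0,0,-2.5],
    [0,0,-3.0],
    [0,0,-3.5],
    [0,0,-4.0],
    [0,0,-4.4],
    [0,0,-4.7],
    [0,0,-4.9],
    [0,0,-5.0],
  ],
  turn=[
    [0,0,0],
    [0,0,0],
    [0,0,0],
    [0,0,0],
    [0,0,0],
    [0,0,0],
    [0,0,0],
    [0,0,0],
    [0,0,0],
    [0,0,0],
    [0,0,0],
    [0,0,0],
  ],
)

```text
time: 13.45
position: [0.5786, 0.0968, 0.2226]
tool_rot: [0.707, 0.707, -0.0, -0.0]
ft_force: [0.1, -0.4, -3.7]
grip_width: 0.0137
grip_force: 60.0
```

>>> play_rows(
  gripper=[1,1,1,1,1,1,1,1,1,1,1,1],
  delta_pos=[
    [0,0,0],
    [0,0,0],
    [0,0,0],
    [0,0,0],
    [0,0,0],
    [0,0,0],
    [0,0,0],
    [0,0,0],
    [0,0,0],
    [0,0,0],
    [0,0,0],
    [0,0,0],
  ],
  turn=[
    [0,0,0],
    [0,0,0],
    [0,0,0],
    [0,0,0],
    [0,0,0],
    [0,0,0],
    [0,0,0],
    [0,0,0],
    [0,0,0],
    [0,0,0],
    [0,0,0],
    [0,0,0],
  ],
)

```text
time: 14.95
position: [0.5786, 0.0968, 0.2225]
tool_rot: [0.707, 0.707, -0.0, -0.0]
ft_force: [-0.3, -0.7, -3.7]
grip_width: 0.013
grip_force: 60.0
```

>>> play_rows(
  gripper=[1,1,1,1,1,1,1,1,1,1,1,1],
  delta_pos=[
    [0,0,0],
    [0,0,0],
    [0,0,0],
    [0,0,0],
    [0,0,0],
    [0,0,0],
    [0,0,0],
    [0,0,0],
    [0,0,0],
    [0,0,0],
    [0,0,0],
    [0,0,0],
  ],
  turn=[
    [0,0,0],
    [0,0,0],
    [0,0,0],
    [0,0,0],
    [0,0,0],
    [0,0,0],
    [0,0,0],
    [0,0,0],
    [0,0,0],
    [0,0,0],
    [0,0,0],
    [0,0,0],
  ],
)

```text
time: 16.45
position: [0.5787, 0.0968, 0.2226]
tool_rot: [0.707, 0.707, 0.0, 0.0]
ft_force: [-0.1, -0.3, -3.6]
grip_width: 0.0135
grip_force: 60.0
```

```bash
python3 - <<'E'
from h import *
T=cam('top');S=cam('side')
o=robot.get_obs();print(o['time'],o['position'],o['ft_force'],o['moment'],o['grip_force'])
a=cv2.resize(T['color'][155:243,215:295],None,fx=5,fy=5,interpolation=2);b=cv2.resize(S['color'][110:198,280:360],None,fx=5,fy=5,interpolation=2)
cv2.imwrite('pics/c6.png',np.hstack([a,b])[:,:,::-1])
p=o['position'];print(proj(T,[p[0],p[1]+.155,p[2]+.0185]))
E
```

```text
16.55 [0.57865075 0.09683291 0.22256018] [ 0.22238778 -0.66758482 -2.25418002] [-0.27290265 -0.08746616 -0.00733399] 59.99887151643634
(np.float64(230.28898901885094), np.float64(189.6466458111973))
```

View pics/c6.png

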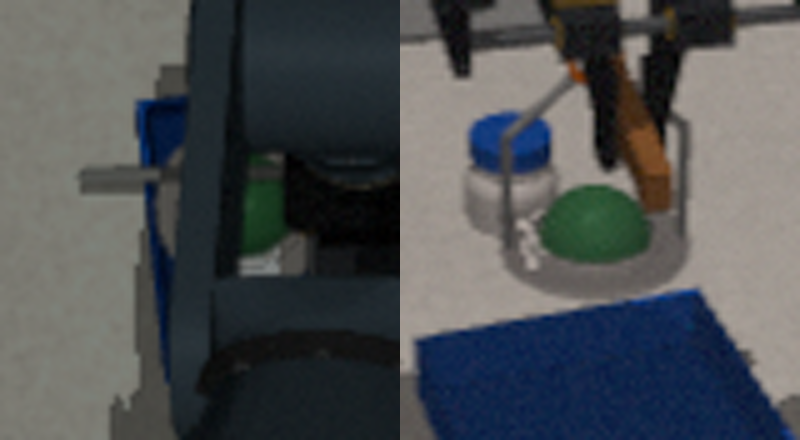

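The carrier hangs level on the shaft, clear above the tub, with the dome centred at side (319,155) and the force steady for 3 s. Handing in.

```bash
python3 -c "
from rig import robot
print(robot.hand_in())"
```

```text
the job is handed in; nothing more can be done
None
```

The rod is through the eyelet and the carrier hung level and still about 8 cm above the tub's rim, with the dome on it, for three seconds; I handed the job in with it still held there (no verdict was returned).

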